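# Put the dry optics slider away in its slot and close the dust cover

## Task

The optics slider in the drying foot at the front right, nearest you, is dry: put it away in the rack, in the narrowest slot that it drops fully into, so that it stands straight and cannot lean and rub its glass (try the slots from the narrow end, without forcing it). Then close the rack's clear dust cover. Leave the two sliders at the back, which are still wet, where they stand.

Things in the scene. Friction and masses are not known exactly. Their poses are not given: they have to be found in the camera images.
- rack: fixed rack: grey block 96 (x) x 168 (y) mm on a base plate 108 x 180 mm, top face 32 mm above the table. Origin: centre of its underside; x to the hinge side, away from the robot, y left along the row, z up. Five empty upright slots 28 mm apart along y, closed at the ends, 69 mm long (x), 20 mm deep, widen by 3 mm a step from slot_1 (right) to slot_5. Cover hinged on its rear top edge
- slot_1 (a point): centre of the floor of rack slot 1, 5 mm wide, the narrowest, right end; at rack y = -56 mm, 20 mm below the rack's top face; axes as the rack's
- slot_2 (a point): centre of the floor of rack slot 2, 8 mm wide; at rack y = -28 mm, 20 mm below the rack's top face; axes as the rack's
- slot_3 (a point): centre of the floor of rack slot 3, 11 mm wide, the middle one; at rack y = 0 mm, 20 mm below the rack's top face; axes as the rack's
- slot_4 (a point): centre of the floor of rack slot 4, 14 mm wide; at rack y = 28 mm, 20 mm below the rack's top face; axes as the rack's
- slot_5 (a point): centre of the floor of rack slot 5, 17 mm wide, the widest, left end; at rack y = 56 mm, 20 mm below the rack's top face; axes as the rack's
- slider_a: loose optics slider: dark plate on edge, 64 (x) x 60 mm tall (z), unmarked thickness (y) 6 to 13 mm, 55 to 115 g; two round glasses below 33 mm height, ribbed upper part to hold by; bottom edges bevelled 1.2 mm. Origin: centre of underside. Has 1.5 mm play in its rack slot; stops on the rim of the next narrower, 1.5 mm too narrow. Starts in foot_a, underside 10 mm above the table
- foot_a: fixed white drying foot 90 (x) x 52 (y) x 18 mm; slider_a stands in the 8 mm deep slot along x in its top with 1.5 mm play each side. Origin: centre of its underside. One of the three feet, any letter, stands at the front right, nearest the robot (x below 0.52 m); the other two are side by side farther back (x above 0.62 m)
- slider_b: loose optics slider like slider_a in all but its thickness (y), which is unmarked, between 6 and 13 mm, and different for each of the three. Origin: centre of its underside; x along its 64 mm length. Starts upright in foot_b, underside 10 mm above the table
- foot_b: fixed white drying foot 90 (x) x 52 (y) x 18 mm; slider_b stands in the 8 mm deep slot along x in its top with 1.5 mm play each side. Origin: centre of its underside. One of the three feet, any letter, stands at the front right, nearest the robot (x below 0.52 m); the other two are side by side farther back (x above 0.62 m)
- slider_c: loose optics slider like slider_a in all but its thickness (y), which is unmarked, between 6 and 13 mm, and different for each of the three. Origin: centre of its underside; x along its 64 mm length. Starts upright in foot_c, underside 10 mm above the table
- foot_c: fixed white drying foot 90 (x) x 52 (y) x 18 mm; slider_c stands in the 8 mm deep slot along x in its top with 1.5 mm play each side. Origin: centre of its underside. One of the three feet, any letter, stands at the front right, nearest the robot (x below 0.52 m); the other two are side by side farther back (x above 0.62 m)
- cover (a joint): angle of the clear cover, rad: 0 closed, 1.92 open at its stop. Hinge line along rack y, 50 mm behind the rack's origin, 32 mm above the table. Open-bottomed box, walls 3 mm: closed it reaches 101 mm forward of the hinge, 86 mm to each side, flat top 49 mm above the hinge. Starts leaning back, above 1.7. 0.18 kg, damped: pushed below 1.1 it sinks shut by itself, above that it leans back
- cover_tab (a point): centre of the black tab in the middle of the cover's front edge, 16 mm long x 40 mm (y) x 10 mm thick, 109 mm from the hinge line along the cover and 20 mm above its rim plane; points up when the cover is open and towards the robot when closed
There are look-alikes about, which are no part of the job. Leave any purple look-alike of the slider_c alone.

How it is judged:
By the outcome, as a careful person would: the job done as asked, in the order asked, and still so for the second after the job is handed in, with the robot touching nothing.
It also fails if it takes over 54 s, if anything falls off the work surface, if the arm or the gripper's body presses on something with over 40 N, if the wrist force passes 120 N, or if a joint passes its speed limit or range.

## Robot

A 7-joint arm with a two-finger parallel gripper is mounted at the origin on a cart in front of the work surface, level with it; the furniture and walls round the work are solid. World frame = base frame: x ahead of the robot, y to its left, z up, the work surface at z = 0. Lengths are in mm, angles in rad, forces in N, time in s.
With the tool pointing down it reaches from about 400 to 875 mm from the base axis. Payload 4.4 kg.
Tool frame: the origin (TCP) lies where the fingers leave the gripper's body, on its centre line; the fingertips stand 73 mm ahead of it and the grasp point (between the pads) lies 54 mm ahead of it; z points along the fingers, y is the line along which they close (so a half turn about z gives the same grasp; the last joint's range is limited). The gripper opens to 85 mm and grips with 20 to 120 N. Pads are 22 mm wide; open, the fingers measure 114 mm over their backs; the gripper's body (76 mm by 85 mm) begins 54 mm behind the grasp point. The pads swing forward as they close: fully open they stand 13 mm farther back than shut.
Start: joints at [-1.267, 0.628, 0.038, 1.517, -0.027, 0.996, -0.02], TCP at [234.908, 606.082, 303.913] pointing down, gripper open.
Joint ranges: [-3.06, 3.06], [-0.37, 2.12], [-1.25, 1.32], [0.18, 2.47], [-1.1, 4.24], [0.23, 1.98], [-2.94, 2.94]. Speed limits (rad/s): [2.57, 2.57, 3.14, 3.14, 3.14, 3.14, 3.14].

## Interface

Orientations are given as [roll, pitch, yaw] about the fixed x, y, z axes, in that order (R = Rz(yaw) Ry(pitch) Rx(roll)).
In Python, from cell import ctrl gives the robot as it stands.
- The arm moves only by the tool send_rows, never from a script. Its argument "rows" is a list that holds one entry, the list of rows, each a list of 6 numbers: the shift along the tool's x, y, z in cm, then the turn, a rotation vector about the tool's x, y, z in rad. In form: [[[tx, ty, tz, wx, wy, wz], ...]]. A call has 1 to 10 rows; each row is the pose to reach, as a shift and turn from the pose commanded when the call began, along the tool's axes at that moment; what a row does not reach only later rows make up. A row lasts 1/10 s, in which the tool goes at most 50 mm and 8.59 degrees, less where a joint would pass 70% of its speed; a pose out of reach is approached as far as the arm can. A call with a gripper value outside its range is refused whole. "grip" is the closure in counts, from 0 (fully open) to 255 (shut), set as the call begins (left out, the last holds). The fingers move at their own pace and stop on an object; the grip force is fixed at half the most. Time passes only in rows, so rows that repeat a pose let the fingers close. It gives the time, the measured TCP pose, the force, the opening and the grip force at its end, in the units of the state.
- ctrl.read_state(): the state, without advancing time (a new reading comes with each control period).
- ctrl.get_image(name): name is "scene" or "top"; returns a dict with "pixels" (420x560x3 uint8, red, green, blue), "fx", "fy", "cx", "cy" (pixels), "extrinsics" (4x4, takes a point from camera to world coordinates). Camera axes: x right, y up, looking along -z (the intrinsics and any distortion apply to the point x, -y, -z); pixel columns grow to the right and rows downward; lengths in mm; the calibration is good to about 2 mm. A picture is of the moment at which its call begins. There is no depth.
- ctrl.finish_job(): hands the job in; it is judged then, once.
The state is a dict: "clock": time; "qpos": joint angles; "qd": joint speeds; "tau": joint torques, N m; "eef_pos": TCP position; "tool_rot": TCP orientation; "force": force on the tool from outside, world axes, zero at the start; "torque": the same for the moment, N m; "width": finger opening in mm; "gripper_force": force on a finger pad.
Only numpy, scipy, OpenCV 4.12 (cv2) and the standard library are available. Lean on these libraries where they do the work, as an engineer would, in place of code of your own. Each camera call takes 0.05 s, during which the arm holds its last target. There are 200 camera calls.

## Working session

There is one attempt and no reset: what is moved stays moved. The work goes in short steps, Python scripts to look and compute and a tool call to move; the robot and the scene stay as the last step left them, time stands still between calls to the robot, and variables do not carry over. Pictures are saved under pics/ and viewed, at most 10 in all, crops included, and the job is handed in when it is done.

Besides the shell and the picture viewer there is one more tool, called after ">>>" as a command line: name --argument value ..., lists and objects as JSON in quotes. send_rows: Moves the arm, as the interface text tells. Its arguments: {"type":"object","properties":{"rows":{"type":"array","items":{"type":"array","items":{"type":"array","items":{"type":"number"}}}},"grip":{"type":"number"}},"required":["rows"]}

```bash
mkdir -p pics; ls
python3 - <<'E'
from cell import ctrl
import cv2,numpy as np
for n in("scene","top"):
    d=ctrl.get_image(n);cv2.imwrite(f"pics/{n}0.png",d["pixels"][:,:,::-1])
    print(n,{k:(np.round(d[k],3).tolist()) for k in d if k!="pixels"})
print(ctrl.read_state())
E
```

```text
pics
scene {'fx': 414.959, 'fy': 414.959, 'cx': 272.541, 'cy': 207.293, 'extrinsics': [[0.606, 0.474, -0.638, -2.047], [-0.795, 0.354, -0.493, -478.924], [-0.008, 0.806, 0.592, 557.908], [0.0, 0.0, 0.0, 1.0]]}
top {'fx': 508.173, 'fy': 508.173, 'cx': 279.344, 'cy': 205.756, 'extrinsics': [[0.024, 0.996, -0.087, 436.891], [-1.0, 0.025, 0.011, -57.631], [0.013, 0.087, 0.996, 985.52], [0.0, 0.0, 0.0, 1.0]]}
{'clock': 0.1, 'qpos': array([-1.26678554,  0.62923497,  0.03845224,  1.51822279, -0.02701398,
        0.99630068, -0.02000347]), 'qd': array([ 0.00123602, -0.00058556,  0.00067667, -0.00302919, -0.00020997,
       -0.00017438,  0.00092821]), 'tau': array([ 2.60035733e-03, -5.64518809e+01,  1.23039488e+00, -1.93969113e+01,
        1.12897120e-02,  5.45300078e-03, -1.82272441e-05]), 'eef_pos': array([234.75583322, 605.68299712, 303.1076322 ]), 'tool_rot': array([-3.13994483e+00,  7.17439023e-06,  2.77176576e+00]), 'force': array([0.47801143, 0.1840432 , 0.97115803]), 'torque': array([ 0.02186547, -0.01193868, -0.0073182 ]), 'gripper_force': 0.0, 'width': 85.25612629647927}
```

View pics/scene0.png

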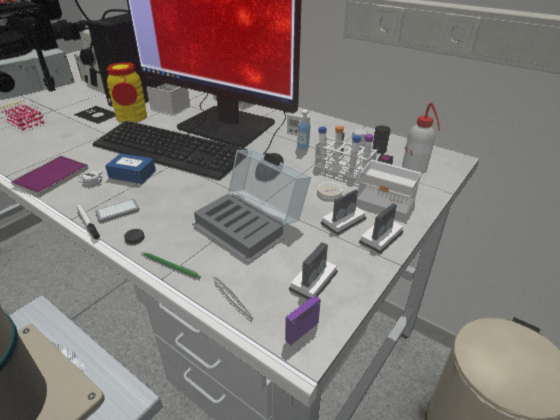

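View pics/top0.png

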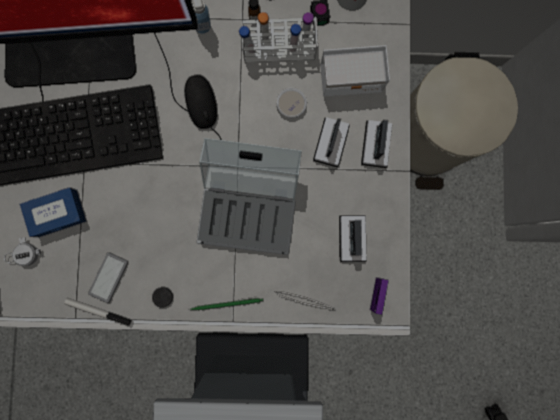

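Scene picture: rack at (240,222) with its cover open; front slider in its foot at (315,270); two back ones at (344,210) and (383,227); the purple look-alike is free on the table at (303,320). In the top view these are (247,222), (353,238), (332,141), (377,143) and (380,295). The dark slider in the white foot at top (353,238) fits "front right, nearest the robot, in a foot"; the purple one has no foot. I confirm in a crop and measure.

```bash
cat > h.py <<'E'
import cv2,numpy as np
from cell import ctrl
def ray(d,uv):
    E=d["extrinsics"];uv=np.atleast_2d(uv).astype(float)
    r=np.c_[(uv[:,0]-d["cx"])/d["fx"],-(uv[:,1]-d["cy"])/d["fy"],-np.ones(len(uv))]@np.array(E)[:3,:3].T
    return np.array(E)[:3,3],r
def onz(d,uv,z):
    o,r=ray(d,uv);return o+r*((z-o[2])/r[:,2])[:,None]
def proj(d,P):
    E=np.array(d["extrinsics"]);c=(np.atleast_2d(P)-E[:3,3])@E[:3,:3]
    return np.c_[d["cx"]+d["fx"]*c[:,0]/-c[:,2],d["cy"]-d["fy"]*c[:,1]/-c[:,2]]
def rect(pts):
    (c,s,a)=cv2.minAreaRect(pts[:,:2].astype(np.float32));return np.round(c,1),np.round(s,1),round(a,2)
E
python3 - <<'E'
from h import *
d=ctrl.get_image("top");s=ctrl.get_image("scene")
np.save("top.npy",d,allow_pickle=True);np.save("scene.npy",s,allow_pickle=True)
p=d["pixels"]; g=cv2.cvtColor(p,cv2.COLOR_RGB2GRAY)
def comps(m,x0,y0,x1,y1,z,amin):
    M=np.zeros_like(m);M[y0:y1,x0:x1]=m[y0:y1,x0:x1]
    for c in cv2.findContours(M,cv2.RETR_EXTERNAL,cv2.CHAIN_APPROX_NONE)[0]:
        if cv2.contourArea(c)>amin:
            c=c[:,0];print(z,c.mean(0).round(1),rect(onz(d,c,z)))
print("foot");comps((g>165).astype(np.uint8),330,205,380,272,18,150)
print("slider dark");comps((g<60).astype(np.uint8),335,210,375,268,70,20)
print("rack");comps(((g<110)&(g>20)).astype(np.uint8),185,185,315,265,32,300)
print("slots");comps((g<48).astype(np.uint8),205,195,285,248,32,30)
print(g[238,325:385]);print(g[222,192:302]);print(g[185:262,255])
a=cv2.resize(p[130:270,190:400],None,fx=3.8,fy=3.8,interpolation=cv2.INTER_CUBIC)
cv2.imwrite("pics/c1.png",a[:,:,::-1])
E
```

```text
foot
slider dark
70 [355.3 237.6] (array([ 462.5, -205.3]), array([61.4, 18.1]), 0.67)
70 [344.2 246.2] (array([ 451.7, -183.5]), array([93.7, 39.5]), 29.96)
rack
32 [250.9 219.7] (array([484.5, -17.1]), array([148.3, 208.3]), 1.46)
slots
32 [243.6 218.9] (array([493. ,  -0.8]), array([ 8.7, 66.5]), 77.72)
32 [228.4 216.2] (array([495.5,  25.2]), array([12.1, 66. ]), 82.44)
32 [213.2 214.3] (array([499. ,  56.8]), array([14.4, 68.8]), 74.11)
[116 116 116 116 113 113 113 113 113 113 114 115 115 104  51  38  96 141
 147 145 144 145 145 135  96  53  26  15  12  24  40  46  45  45  44  47
  89 140 148 146 132 101 106 113 113 112 111 113 113 112 113 114 114 115
 114 114 114 113 112 111]
[117 118 117 117 118 118 114 100  86  74  73  74  74  74  74  75  74  71
  51  30  36  41  53  72  75  75  73  73  72  74  74  74  75  69  47  32
  41  55  72  76  75  73  71  75  74  75  75  75  77  68  45  37  43  54
  74  74  72  73  75  75  74  75  75  74  74  64  42  41  53  71  73  75
  75  74  74  75  74  74  75  75  74  63  44  43  54  71  76  75  73  74
  74  73  74  74  74  73  74  75  75  76  73  82 114 119 118 116 117 117
 116 115]
[100 100 101 101 102 102 103 101  89  72  66  59  65  72  75  75  75  74
  74  75  75  75  74  75  74  75  75  73  74  75  75  75  75  75  76  75
  74  74  75  75  76  74  75  75  75  73  73  71  69  69  68  67  64  62
  61  63  71  74  74  73  72  73  70  74  75  70  66  66  76 104 116 119
 118 119 120 120 122]
```

View pics/c1.png

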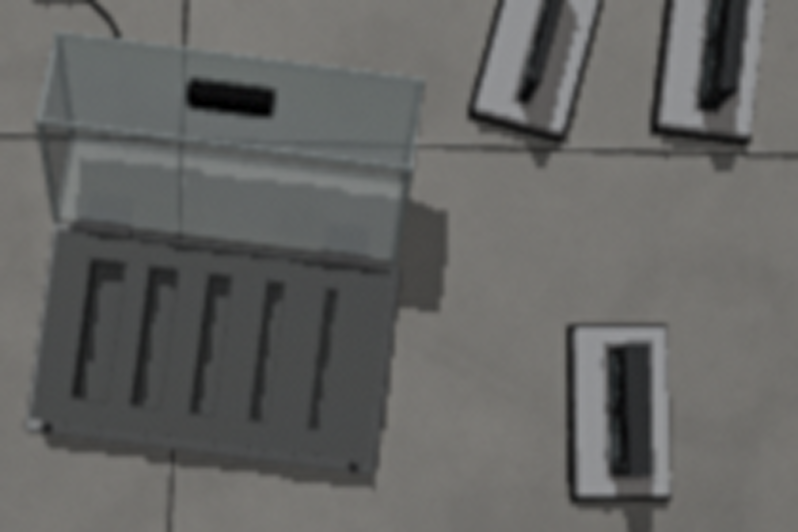

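The crop confirms the choice: the front right foot (crop 620,410) holds the dark slider; its top face (crop x 627–650) is about 11 mm wide, so slot 3 or 4 is likely. The slots' dark left edges run at crop x 75–335. Next come precise poses.

Run:
```python
from h import *
d=np.load("top.npy",allow_pickle=True).item();s=np.load("scene.npy",allow_pickle=True).item()
g=cv2.cvtColor(d["pixels"],cv2.COLOR_RGB2GRAY).astype(float)
K=4
def sub(x0,y0,x1,y1):return cv2.resize(g[y0:y1,x0:x1],None,fx=K,fy=K,interpolation=cv2.INTER_LINEAR)
def back(c,x0,y0):return (c+0.5)/K-0.5+[x0,y0]
# foot
x0,y0=330,205;u=sub(x0,y0,380,272);m=(u>125).astype(np.uint8)
c=max(cv2.findContours(m,0,1)[0],key=cv2.contourArea)[:,0];print("foot z18",rect(onz(d,back(c,x0,y0),18)))
m=((u<65)).astype(np.uint8)
for c in cv2.findContours(m,0,1)[0]:
    if cv2.contourArea(c)>300:print("dark z70",rect(onz(d,back(c[:,0],x0,y0),70)))
m=((u>38)&(u<70)).astype(np.uint8);m=cv2.morphologyEx(m,2,np.ones((9,9)))
for c in cv2.findContours(m,0,1)[0]:
    if cv2.contourArea(c)>300:print("topface z70",back(c[:,0],x0,y0).mean(0).round(1),rect(onz(d,back(c[:,0],x0,y0),70)))
for r in(222,230,238,246,252): print(r,g[r,346:366].astype(int))
# rack
x0,y0=200,190;u=sub(x0,y0,290,250);m=(u<61).astype(np.uint8)
A=[];B=[]
for c in cv2.findContours(m,0,1)[0]:
    if cv2.contourArea(c)<400:continue
    q=back(c[:,0],x0,y0);w=onz(d,q,32)
    print("slot",rect(w),"px",q.min(0),q.max(0))
    # left edge: for rows mid, leftmost
    rows=np.unique(q[:,1]);lo,hi=q[:,1].min(),q[:,1].max()
    L=np.array([[q[q[:,1]==r,0].min(),r] for r in rows if lo+5<r<hi-5])
    wl=onz(d,L,32);f=np.polyfit(wl[:,0],wl[:,1],1)
    print("  left edge slope deg",np.degrees(np.arctan(f[0])).round(2),"y at x=490",np.polyval(f,490).round(1),"x range",w[:,0].min().round(1),w[:,0].max().round(1))
```

```text
foot z18 (array([ 464.6, -210.9]), array([82. , 45.5]), 1.78)
dark z70 (array([ 462.4, -205.5]), array([62.5, 19.1]), 1.61)
dark z70 (array([ 451.7, -183.7]), array([94.7, 40.4]), 29.57)
topface z70 [354.  262.9] (array([ 414.8, -202.7]), array([17.4, 39.2]), 1.35)
topface z70 [357.8 237.7] (array([ 462.8, -210.3]), array([63. , 10.3]), 2.09)
222 [146 146 136  94  46  29  20  20  31  44  46  42  45  43  57 101 141 148
 140 126]
230 [145 146 139 105  54  36  29  16  24  43  47  46  45  45  52  95 141 148
 137 118]
238 [145 145 135  96  53  26  15  12  24  40  46  45  45  44  47  89 140 148
 146 132]
246 [145 145 141 120  91  58  53  27  15  31  43  46  45  45  49  91 140 148
 146 134]
252 [145 146 142 122  70  39  32  29  32  32  43  45  44  45  47  73 117 144
 147 135]
slot (array([486.1, -59.4]), array([ 6.8, 70.7]), 83.41) px [270.625 205.375] [278.375 242.625]
  left edge slope deg -5.89 y at x=490 -57.0 x range 451.0 521.2
slot (array([489.2, -30.7]), array([ 9.5, 70.6]), 82.08) px [255.125 203.375] [264.375 240.625]
  left edge slope deg -5.92 y at x=490 -27.3 x range 454.1 524.
[... 265 characters left out ...]
e slope deg -5.98 y at x=490 32.0 x range 460.1 530.0
slot (array([497.6,  51.9]), array([18.7, 70.7]), 83.8) px [208.125 197.625] [222.625 234.625]
  left edge slope deg -6.12 y at x=490 61.6 x range 463.1 533.0
slot (array([532.6, -64.4]), array([44.9,  5.9]), 84.28) px [265.875 197.375] [289.375 201.625]Traceback (most recent call last):
  File "<stdin>", line 27, in <module>
  File "h.py", line 8, in onz
    o,r=ray(d,uv);return o+r*((z-o[2])/r[:,2])[:,None]
        ~~~^^^^^^
  File "h.py", line 5, in ray
    r=np.c_[(uv[:,0]-d["cx"])/d["fx"],-(uv[:,1]-d["cy"])/d["fy"],-np.ones(len(uv))]@np.array(E)[:3,:3].T
             ~~^^^^^
IndexError: index 0 is out of bounds for axis 1 with size 0
```

```bash
cat >> h.py <<'E'
from scipy.spatial.transform import Rotation as Ro
def row(x,y,z,yaw,frm=None):
    st=ctrl.read_state()
    p,e=(st["eef_pos"],st["tool_rot"]) if frm is None else frm
    R=Ro.from_euler("xyz",e);T=Ro.from_euler("xyz",[np.pi,0,yaw])
    return np.r_[R.inv().apply(np.array([x,y,z])-p)/10,(R.inv()*T).as_rotvec()].round(3).tolist()
E
python3 - <<'E'
from h import *
print(row(480,180,300,1.35));print(row(463,-210,250,0.03,(np.array([480,180,300.]),[np.pi,0,1.35])))
E
```

```text
[-38.251, -30.843, 0.369, -0.001, 0.001, 1.422]
[-38.426, 6.883, 5.0, -0.0, -0.0, 1.32]
```

>>> send_rows --rows '[[[-38.2,-30.8,0.3,0,0,1.42],[-38.2,-30.8,0.3,0,0,1.42],[-38.2,-30.8,0.3,0,0,1.42],[-38.2,-30.8,0.3,0,0,1.42],[-38.2,-30.8,0.3,0,0,1.42],[-38.2,-30.8,0.3,0,0,1.42],[-38.2,-30.8,0.3,0,0,1.42],[-38.2,-30.8,0.3,0,0,1.42],[-38.2,-30.8,0.3,0,0,1.42],[-38.2,-30.8,0.3,0,0,1.42]]]' --grip 0

```text
clock: 1.2
eef_pos: [480.8, 178.0, 301.1]
tool_rot: [3.141, 0.0, 1.345]
force: [0.4, -0.8, -0.1]
width: 85.4
gripper_force: 0.0
```

Run:
```python
from h import *
s=ctrl.read_state();print(s["clock"],s["eef_pos"],s["tool_rot"],s["qpos"].round(2));print(row(463,-210,250,0.03))
```

```text
1.2 [480.80532059 178.03322115 301.0824463 ] [3.14075243e+00 4.50949941e-04 1.34538369e+00] [-0.72  0.47  0.45  1.91 -0.27  0.82 -0.35]
[-38.217, 6.933, 5.131, 0.001, -0.0, 1.315]
```

>>> send_rows --rows '[[[-38.2,6.9,5.1,0,0,1.315],[-38.2,6.9,5.1,0,0,1.315],[-38.2,6.9,5.1,0,0,1.315],[-38.2,6.9,5.1,0,0,1.315],[-38.2,6.9,5.1,0,0,1.315],[-38.2,6.9,5.1,0,0,1.315],[-38.2,6.9,5.1,0,0,1.315],[-38.2,6.9,5.1,0,0,1.315],[-38.2,6.9,5.1,0,0,1.315],[-38.2,6.9,5.1,0,0,1.315]]]'

```text
clock: 2.2
eef_pos: [463.6, -208.3, 249.5]
tool_rot: [3.141, 0.001, 0.034]
force: [0.5, -0.3, 0.4]
width: 85.5
gripper_force: 0.0
```

>>> send_rows --rows '[[[0,0,4,0,0,0],[0,0,8,0,0,0],[0,0,8,0,0,0],[0,0,8,0,0,0],[0,0,8,0,0,0]]]'

```text
clock: 2.7
eef_pos: [465.1, -207.2, 171.6]
tool_rot: [3.14, -0.002, 0.038]
force: [0.6, 0.7, 0.0]
width: 85.0
gripper_force: 0.0
```

Run:
```python
from h import *
s=ctrl.read_state();print(s["clock"],s["eef_pos"],s["tool_rot"],s["qpos"].round(2));print(row(463,-210.3,117,0.03))
```

```text
2.7 [ 465.07780861 -207.23614028  171.57311024] [ 3.14049491e+00 -2.48990617e-03  3.83741991e-02] [-0.03  0.72  0.61  2.04 -0.72  0.6  -0.45]
[-0.233, 0.292, 5.457, 0.001, -0.002, 0.008]
```

>>> send_rows --rows '[[[-0.23,0.29,3,0,0,0],[-0.23,0.29,5.4,0,0,0],[-0.23,0.29,5.4,0,0,0],[-0.23,0.29,5.4,0,0,0]]]'

```text
clock: 3.1
eef_pos: [462.6, -210.4, 117.3]
tool_rot: [3.141, -0.002, 0.037]
force: [-0.1, 0.2, -0.5]
width: 85.3
gripper_force: 0.0
```

>>> send_rows --rows '[[[0,0,0,0,0,0],[0,0,0,0,0,0],[0,0,0,0,0,0],[0,0,0,0,0,0],[0,0,0,0,0,0],[0,0,0,0,0,0],[0,0,0,0,0,0],[0,0,0,0,0,0]]]' --grip 255

```text
clock: 3.9
eef_pos: [462.0, -210.2, 116.0]
tool_rot: [3.141, -0.0, 0.037]
force: [-1.2, 0.8, 3.7]
width: 11.2
gripper_force: 60.3
```

Run:
```python
from h import *
s=ctrl.read_state();print(s)
```

```text
{'clock': 3.9, 'qpos': array([ 0.05302054,  0.79844577,  0.49323145,  2.06312453, -0.82000537,
        0.48231685, -0.36294878]), 'qd': array([-0.00024125,  0.00075661,  0.00096465,  0.0015221 , -0.00175106,
       -0.00132574,  0.00054599]), 'tau': array([-9.17395810e-02, -4.78049004e+01,  7.18513548e+00, -7.03434169e+00,
       -2.00460156e-03, -1.42119412e-02,  8.64916889e-03]), 'eef_pos': array([ 461.99599051, -210.17822512,  116.04924093]), 'tool_rot': array([ 3.14145032e+00, -2.82199235e-04,  3.65912368e-02]), 'force': array([-1.19287369,  0.76130144,  3.67703228]), 'torque': array([-0.02015433,  0.02334714,  0.06362513]), 'gripper_force': 60.307681281119585, 'width': 11.230925251575801}
```

>>> send_rows --rows '[[[0,0,-2,0,0,0],[0,0,-4,0,0,0],[0,0,-8,0,0,0],[0,0,-8,0,0,0]]]'

```text
clock: 4.3
eef_pos: [463.4, -211.4, 199.2]
tool_rot: [3.138, -0.006, 0.037]
force: [1.1, -1.3, -0.8]
width: 11.2
gripper_force: 59.8
```

Run:
```python
from h import *
s=ctrl.read_state();print(s["eef_pos"],s["tool_rot"],s["force"],s["width"]);print(row(490,-3,190,-0.103))
```

```text
[ 463.44076366 -211.40502556  199.18389514] [ 3.13826606 -0.00552633  0.03658442] [ 1.09563566 -1.32439454 -0.81746224] 11.192793750463432
[3.411, -20.732, 0.868, 0.003, -0.006, 0.14]
```

>>> send_rows --rows '[[[1.7,-5,0.4,0,0,0.04],[2.5,-10,0.8,0,0,0.1],[3.4,-15,0.85,0,0,0.14],[3.4,-18.5,0.85,0,0,0.14],[3.4,-20.7,0.85,0,0,0.14],[3.4,-20.7,0.85,0,0,0.14],[3.4,-20.7,0.85,0,0,0.14],[3.4,-20.7,0.85,0,0,0.14]]]'

```text
clock: 5.1
eef_pos: [488.2, -3.2, 187.3]
tool_rot: [3.141, -0.0, -0.105]
force: [0.2, 0.4, -0.9]
width: 11.2
gripper_force: 59.8
```

Run:
```python
from h import *
s=ctrl.read_state();print(s["eef_pos"],s["tool_rot"],s["force"],s["width"]);print(row(492,-3.2,142,-0.103))
d=ctrl.get_image("scene");p=d["pixels"]
cv2.imwrite("pics/s1.png",cv2.resize(p[120:280,160:360],None,fx=3.7,fy=3.7,interpolation=2)[:,:,::-1])
d=ctrl.get_image("top");p=d["pixels"];np.save("top1.npy",d,allow_pickle=True)
```

```text
[488.22260335  -3.22695392 187.30244768] [ 3.14061991e+00 -1.65464879e-04 -1.05055968e-01] [ 0.17600129  0.39577218 -0.88794044] 11.220507524030936
[0.375, -0.047, 4.53, 0.001, -0.0, -0.002]
```

View pics/s1.png

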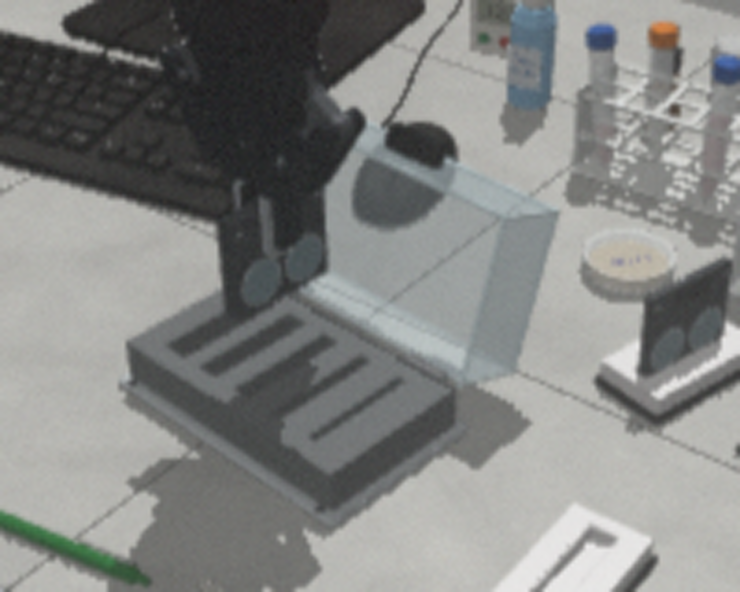

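Slider held upright (crop 275,260), clear of the fingers' tips, above the slots. I go down to just above the rim.

>>> send_rows --rows '[[[0.37,-0.05,2.3,0,0,0],[0.37,-0.05,4.5,0,0,0],[0.37,-0.05,4.5,0,0,0],[0.37,-0.05,4.5,0,0,0],[0.37,-0.05,4.5,0,0,0]]]'

```text
clock: 5.7
eef_pos: [492.5, -2.5, 143.3]
tool_rot: [3.141, -0.001, -0.104]
force: [-1.0, -0.2, -1.3]
width: 11.3
gripper_force: 59.8
```

Run:
```python
from h import *
s=ctrl.read_state();print(s["clock"],s["eef_pos"],s["tool_rot"],s["force"],s["width"]);print(row(492,-3.2,134,-0.103))
d=ctrl.get_image("scene");p=d["pixels"]
E=np.array([[np.cos(-.103),-np.sin(-.103)],[np.sin(-.103),np.cos(-.103)]])
for n,a in(("slot3 front end",[-34.5,0,32]),("slot4 front",[-34.5,28,32]),("slot3 fr R",[-34.5,-5.5,32]),("slot3 fr L",[-34.5,5.5,32])):
    w=E@np.array(a[:2])+[492,-3];print(n,((proj(d,[[*w,a[2]]])-[210,180])*7).round(0))
cv2.imwrite("pics/s2.png",cv2.resize(p[180:260,185:290],None,fx=7,fy=7,interpolation=2)[:,:,::-1])
```

```text
5.7 [492.45214036  -2.50556008 143.27711115] [ 3.14143066e+00 -1.35538785e-03 -1.04302578e-01] [-0.98434127 -0.23190193 -1.33005196] 11.26646376779609
[-0.039, 0.074, 0.928, 0.0, -0.001, -0.001]
slot3 front end [[ 98. 317.]]
slot4 front [[ 35. 277.]]
slot3 fr R [[111. 325.]]
slot3 fr L [[ 86. 309.]]
```

View pics/s2.png

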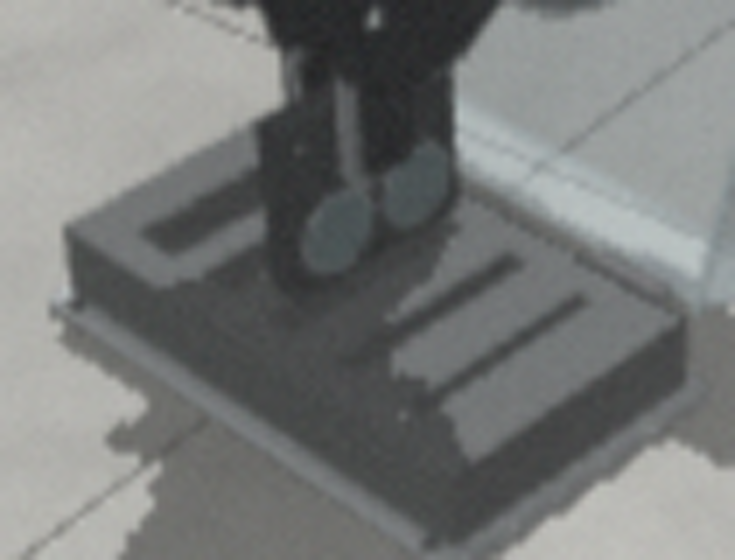

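Slider hovers over slot 3, front bottom corner at crop (285,293), above the slot's front end near (275,318). I feel downward gently.

>>> send_rows --rows '[[[-0.03,0.07,0.2,0,0,0],[-0.03,0.07,0.4,0,0,0],[-0.03,0.07,0.6,0,0,0],[-0.03,0.07,0.7,0,0,0],[-0.03,0.07,0.8,0,0,0],[-0.03,0.07,0.8,0,0,0]]]'

```text
clock: 6.35
eef_pos: [491.7, -2.9, 137.7]
tool_rot: [-3.138, -0.002, -0.104]
force: [-6.5, 1.4, 38.2]
width: 11.6
gripper_force: 65.7
```

>>> send_rows --rows '[[[0,0,-0.17,0,0,0],[0,0.1,-0.17,0,0,0],[0,0.2,-0.17,0,0,0],[0,0.25,-0.17,0,0,0]]]'

```text
clock: 6.75
eef_pos: [491.8, -3.2, 137.9]
tool_rot: [-3.136, -0.001, -0.103]
force: [-2.2, 4.7, 20.4]
width: 11.3
gripper_force: 62.8
```

>>> send_rows --rows '[[[0,-0.1,0,0,0,0],[0,-0.2,0,0,0,0],[0,-0.25,0,0,0,0]]]'

```text
clock: 7.05
eef_pos: [491.8, -2.6, 137.9]
tool_rot: [-3.14, -0.002, -0.104]
force: [-4.3, -0.4, 19.6]
width: 11.2
gripper_force: 62.8
```

>>> send_rows --rows '[[[0,-0.1,0,0,0,0],[0,-0.2,0,0,0,0],[0,-0.25,0,0,0,0]]]'

```text
clock: 7.35
eef_pos: [491.8, -2.1, 137.9]
tool_rot: [3.14, -0.002, -0.105]
force: [-4.1, -4.5, 19.3]
width: 11.3
gripper_force: 62.8
```

>>> send_rows --rows '[[[0,-0.05,-0.35,0,0,0],[0,-0.05,-0.35,0,0,0],[0,-0.05,-0.15,0,0,0],[0,-0.05,-0.05,0,0,0],[0,-0.05,-0.05,0,0,0]]]'

```text
clock: 7.85
eef_pos: [492.1, 0.6, 137.9]
tool_rot: [-3.14, -0.001, -0.103]
force: [-4.0, 1.1, 20.8]
width: 11.0
gripper_force: 63.0
```

>>> send_rows --rows '[[[0,0,-0.35,0,0,0],[0,0.5,-0.35,0,0,0],[0,0.5,-0.15,0,0,0],[0,0.5,0,0,0,0],[0,0.5,0,0,0,0]]]'

```text
clock: 8.35
eef_pos: [491.8, -4.8, 137.1]
tool_rot: [-3.141, -0.001, -0.104]
force: [-1.0, 0.1, 11.1]
width: 11.5
gripper_force: 61.7
```

>>> send_rows --rows '[[[0,0.1,0,0,0,0],[0,0.1,0.05,0,0,0]]]'

```text
clock: 8.55
eef_pos: [491.8, -5.1, 137.0]
tool_rot: [-3.139, -0.001, -0.103]
force: [-2.3, 1.8, 19.9]
width: 11.6
gripper_force: 63.0
```

>>> send_rows --rows '[[[0,0.1,0,0,0,0],[0,0.1,0,0,0,0]]]'

```text
clock: 8.75
eef_pos: [491.8, -5.3, 137.0]
tool_rot: [-3.138, -0.001, -0.103]
force: [-2.0, 2.8, 16.3]
width: 11.2
gripper_force: 62.4
```

>>> send_rows --rows '[[[0,0.2,0,0,0,0],[0,0.2,0,0,0,0]]]'

```text
clock: 8.95
eef_pos: [491.8, -5.7, 137.0]
tool_rot: [-3.135, -0.0, -0.102]
force: [-1.0, 7.2, 17.9]
width: 11.1
gripper_force: 62.5
```

Slot 3 only catches the bevels (0.9 mm sink at y≈-5, laterally held): too narrow, and this locates the row. On to slot 4.

>>> send_rows --rows '[[[0,-0.3,-0.8,0,0,0],[0,-0.3,-0.8,0,0,0],[0,-0.3,-0.8,0,0,0]]]'

```text
clock: 9.25
eef_pos: [491.1, -5.7, 143.8]
tool_rot: [3.141, 0.0, -0.103]
force: [-0.8, 0.0, -0.5]
width: 11.4
gripper_force: 59.8
```

Run:
```python
from h import *
s=ctrl.read_state();print(s["clock"],s["eef_pos"],s["tool_rot"],s["force"],s["width"]);print(row(495,23,142,-0.103));print(row(495,23,136,-0.103))
```

```text
9.25 [491.1451403   -5.66759953 143.77727421] [ 3.14083309e+00  3.56644816e-04 -1.03223425e-01] [-0.83980232  0.0024231  -0.53478419] 11.352270391963756
[0.088, -2.891, 0.175, 0.001, 0.0, -0.0]
[0.088, -2.892, 0.775, 0.001, 0.0, -0.0]
```

>>> send_rows --rows '[[[0.05,-1.5,0,0,0,0],[0.09,-2.89,0,0,0,0],[0.09,-2.89,0.1,0,0,0],[0.09,-2.89,0.3,0,0,0],[0.09,-2.89,0.5,0,0,0],[0.09,-2.89,0.7,0,0,0],[0.09,-2.89,0.8,0,0,0]]]'

```text
clock: 9.95
eef_pos: [495.1, 22.7, 135.9]
tool_rot: [3.141, 0.0, -0.104]
force: [-0.3, -0.2, -0.4]
width: 11.2
gripper_force: 59.8
```

It enters without force. I lower on gently.

>>> send_rows --rows '[[[0,0,0.3,0,0,0],[0,0,0.6,0,0,0],[0,0,0.9,0,0,0],[0,0,1.1,0,0,0]]]'

```text
clock: 10.35
eef_pos: [495.1, 23.2, 124.8]
tool_rot: [-3.142, 0.0, -0.103]
force: [-0.2, 0.4, -0.5]
width: 11.2
gripper_force: 59.8
```

>>> send_rows --rows '[[[0,0,0.2,0,0,0],[0,0,0.4,0,0,0],[0,0,0.5,0,0,0],[0,0,0.6,0,0,0]]]'

```text
clock: 10.75
eef_pos: [495.2, 23.2, 119.0]
tool_rot: [3.142, 0.0, -0.103]
force: [0.6, -0.3, -0.4]
width: 11.7
gripper_force: 59.8
```

>>> send_rows --rows '[[[0,0.15,0,0,0,0],[0,0.15,0,0,0,0]]]'

```text
clock: 10.95
eef_pos: [495.0, 22.2, 119.1]
tool_rot: [-3.141, 0.0, -0.103]
force: [1.1, 1.7, -1.5]
width: 11.4
gripper_force: 59.7
```

>>> send_rows --rows '[[[0,-0.3,0,0,0,0],[0,-0.3,0,0,0,0],[0,-0.3,0,0,0,0]]]'

```text
clock: 11.25
eef_pos: [495.4, 24.0, 119.2]
tool_rot: [3.14, -0.0, -0.104]
force: [0.2, -2.0, -0.5]
width: 11.0
gripper_force: 59.9
```

Side play is about ±0.8 mm, so this is the snug slot. I centre, lower to the floor and release.

>>> send_rows --rows '[[[0,0.13,0,0,0,0],[0,0.13,0.1,0,0,0],[0,0.13,0.15,0,0,0]]]'

```text
clock: 11.55
eef_pos: [495.3, 23.6, 118.0]
tool_rot: [-3.141, -0.0, -0.103]
force: [-2.1, -0.6, 12.0]
width: 11.2
gripper_force: 61.6
```

>>> send_rows --rows '[[[0,0,0,0,0,0],[0,0,0,0,0,0],[0,0,0,0,0,0],[0,0,0,0,0,0],[0,0,0,0,0,0],[0,0,0,0,0,0]]]' --grip 0

```text
clock: 12.15
eef_pos: [495.2, 23.4, 117.6]
tool_rot: [-3.142, 0.0, -0.103]
force: [0.3, 0.3, 0.3]
width: 85.7
gripper_force: 0.0
```

>>> send_rows --rows '[[[0,0,-2,0,0,0],[0,0,-5,0,0,0],[0,0,-10,0,0,0],[0,0,-15,0,0,0],[0,0,-15,0,0,0]]]'

```text
clock: 12.65
eef_pos: [498.1, 22.4, 272.9]
tool_rot: [-3.14, -0.01, -0.103]
force: [0.5, 0.3, -0.9]
width: 85.5
gripper_force: 0.0
```

>>> send_rows --rows '[[[-5,5,0,0,0,0],[-8,10,0,0,0,0],[-8,15,0,0,0,0],[-8,20,0,0,0,0],[-8,20,0,0,0,0]]]' --grip 255

```text
clock: 13.15
eef_pos: [393.6, -170.9, 267.9]
tool_rot: [3.14, -0.001, -0.108]
force: [-0.2, -0.5, -0.6]
width: 11.8
gripper_force: 0.0
```

Run:
```python
from h import *
s=ctrl.read_state();print(s["clock"],s["eef_pos"],s["tool_rot"],s["force"],s["width"])
d=ctrl.get_image("scene");p=d["pixels"];t=ctrl.get_image("top")
np.save("top2.npy",t,allow_pickle=True);np.save("scene2.npy",d,allow_pickle=True)
a=cv2.resize(p[130:260,180:330],None,fx=3.2,fy=3.2,interpolation=2);b=cv2.resize(t["pixels"][135:265,185:310],None,fx=2.5,fy=3.2,interpolation=2)
cv2.imwrite("pics/c3.png",np.hstack([a,b])[:,:,::-1]);print(a.shape,b.shape)
# tab: dark blob in both
for n,d,(x0,y0,x1,y1) in(("top",t,(235,145,270,170)),):
    g=cv2.cvtColor(d["pixels"],7)[y0:y1,x0:x1];m=(g<45).astype(np.uint8)
    for c in cv2.findContours(m,0,1)[0]:
        if cv2.contourArea(c)>20:
            q=c[:,0]+[x0,y0];(ce,sz,a)=cv2.minAreaRect(q.astype(np.float32));w=onz(d,[ce],138);print(n,ce,sz,a,w.round(1))
            r=w[0,:2]-[492,-4.5];c_,s_=np.cos(-.103),np.sin(-.103);print("rack x,y",r@[c_,s_],r@[-s_,c_])
```

```text
13.15 [ 393.59332457 -170.87786202  267.92634316] [ 3.14005359e+00 -1.11169303e-03 -1.07790264e-01] [-0.24725177 -0.5127578  -0.57454327] 11.817834785818585
(416, 480, 3) (416, 312, 3)
top (250.06922912597656, 155.44615173339844) (22.326250076293945, 6.8219099044799805) 7.125016689300537 [[595.3 -15.4 138. ]]
rack x,y 103.82831261132769 -0.20210319943964805
```

View pics/c3.png

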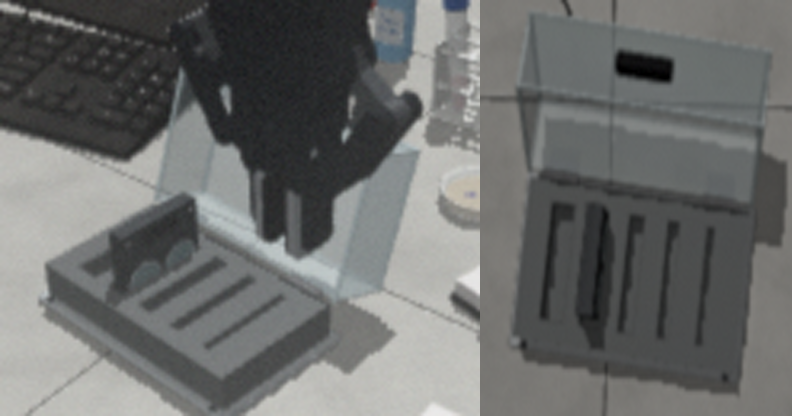

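The slider stands upright and fully down in slot 4 (left crop 150,245; right crop 593,265). The tab at the right crop (645,66) puts it at rack x≈105, y≈0, so the cover is at about 1.9. I go over and behind the tab with closed fingers.

Run:
```python
from h import *
print(row(622,-18,272,-0.103))
```

```text
[20.98, -17.728, -0.418, 0.002, -0.001, -0.007]
```

>>> send_rows --rows '[[[3.5,-3,-0.4,0,0,0],[7,-6,-0.4,0,0,0],[10.5,-9,-0.4,0,0,0],[14,-12,-0.4,0,0,0],[17.5,-15,-0.4,0,0,0],[21,-17.7,-0.4,0,0,0],[21,-17.7,-0.4,0,0,0],[21,-17.7,-0.4,0,0,0]]]'

```text
clock: 14.05
eef_pos: [621.9, -10.8, 270.2]
tool_rot: [3.141, 0.002, -0.1]
force: [-0.1, -1.0, 0.5]
width: -0.0
gripper_force: 0.0
```

Run:
```python
from h import *
s=ctrl.read_state();print(s["eef_pos"],s["tool_rot"],s["width"]);print(row(622,-18,199,-0.103))
```

```text
[621.93934267 -10.83369742 270.20133792] [ 3.14141835e+00  2.39007301e-03 -9.99593297e-02] -0.026914111595928776
[0.095, 0.711, 7.12, 0.0, 0.002, 0.003]
```

>>> send_rows --rows '[[[0.1,0.7,2,0,0,0],[0.1,0.7,4,0,0,0],[0.1,0.7,6,0,0,0],[0.1,0.7,7.1,0,0,0],[0.1,0.7,7.1,0,0,0],[0.1,0.7,7.1,0,0,0]]]'

```text
clock: 14.65
eef_pos: [622.3, -20.3, 201.2]
tool_rot: [3.141, -0.0, -0.104]
force: [1.3, 0.0, -0.0]
width: 0.3
gripper_force: 0.0
```

Run:
```python
from h import *
s=ctrl.read_state();print(s["eef_pos"],s["tool_rot"],s["force"])
d=ctrl.get_image("scene");p=d["pixels"]
cv2.imwrite("pics/c4.png",cv2.resize(p[90:260,180:360],None,fx=3.5,fy=3.5,interpolation=2)[:,:,::-1])
```

```text
[622.30160484 -20.33754442 201.15660315] [ 3.14140754e+00 -2.91513248e-04 -1.03913114e-01] [ 1.34951803  0.00590796 -0.00685725]
```

View pics/c4.png

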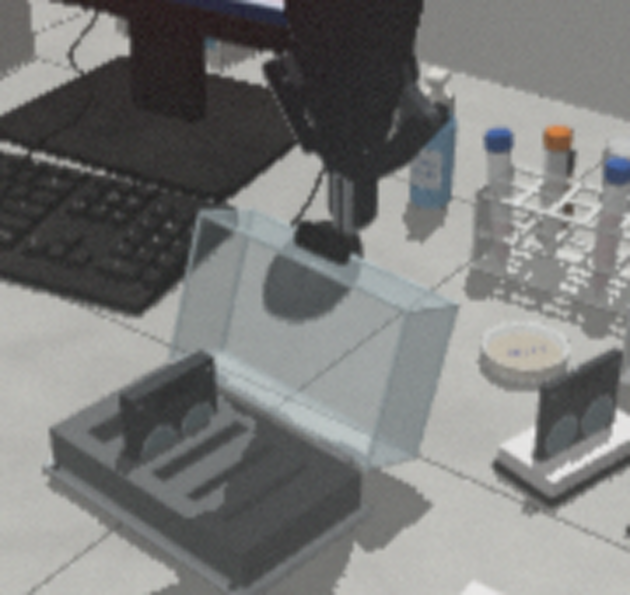

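Fingertips (crop 352,228) are just behind the tab (crop 325,240), and the slider is still upright. I dip 3 mm and start pulling.

>>> send_rows --rows '[[[0,0,0.3,0,0,0],[-0.7,0,0.2,0,0,0],[-1.5,0,-0.2,0,0,0],[-2.4,0,-0.7,0,0,0],[-2.4,0,-0.7,0,0,0]]]'

```text
clock: 15.2
eef_pos: [597.3, -17.3, 208.6]
tool_rot: [-3.141, 0.0, -0.104]
force: [1.1, 0.6, -0.2]
width: -0.1
gripper_force: 0.2
```

Run:
```python
from h import *
s=ctrl.read_state();print(s["eef_pos"],s["force"])
t=ctrl.get_image("top")
cv2.imwrite("pics/c5.png",np.hstack([cv2.resize(t["pixels"][120:260,185:310],None,fx=3,fy=3,interpolation=2),cv2.resize(ctrl.get_image("scene")["pixels"][120:260,190:330],None,fx=3,fy=3,interpolation=2)])[:,:,::-1])
```

```text
[597.28055008 -17.34774726 208.59013141] [ 1.12415569  0.61628303 -0.19846162]
```

View pics/c5.png

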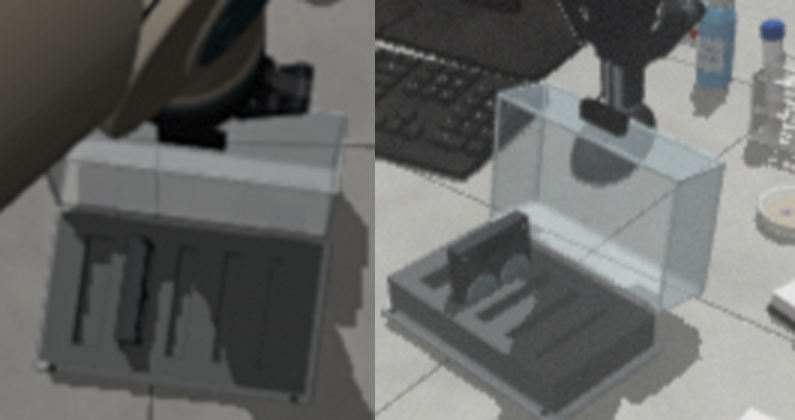

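The tab is ahead of the fingers and the cover has come upright (right panel tab at 605,117). I carry on along the arc.

>>> send_rows --rows '[[[-1,0,-0.3,0,0,0],[-1.8,0,-0.5,0,0,0],[-2.65,0,-0.75,0,0,0],[-3.6,0,-0.95,0,0,0],[-4.5,0,-1.15,0,0,0],[-5.4,0,-1.25,0,0,0],[-6.3,0,-1.35,0,0,0],[-7.2,0,-1.35,0,0,0],[-8,0,-1.35,0,0,0],[-8.6,0,-1.4,0,0,0]]]'

```text
clock: 16.3
eef_pos: [511.9, -8.4, 221.5]
tool_rot: [-3.141, 0.001, -0.103]
force: [0.2, 0.4, -0.4]
width: -0.3
gripper_force: 0.0
```

>>> send_rows --rows '[[[0,0,-1,0,0,0],[0,0,-4,0,0,0],[0,0,-8,0,0,0],[0,0,-10,0,0,0],[0,0,-10,0,0,0]]]'

```text
clock: 16.8
eef_pos: [514.7, -9.3, 324.9]
tool_rot: [-3.141, -0.006, -0.103]
force: [0.2, 0.2, -0.5]
width: 0.1
gripper_force: 0.0
```

>>> send_rows --rows '[[[0,4,0,0,0,0],[0,8,0,0,0,0],[0,12,0,0,0,0],[0,16,0,0,0,0],[0,20,0,0,0,0],[0,20,0,0,0,0],[0,20,0,0,0,0],[0,20,0,0,0,0],[0,20,0,0,0,0],[0,20,0,0,0,0]]]'

```text
clock: 17.8
eef_pos: [492.8, -206.2, 321.4]
tool_rot: [-3.141, 0.0, -0.101]
force: [0.3, -0.2, -0.7]
width: -0.0
gripper_force: 0.0
```

Run:
```python
from h import *
s=ctrl.read_state();print(s["clock"],s["eef_pos"],s["force"])
t=ctrl.get_image("top")
cv2.imwrite("pics/c6.png",np.hstack([cv2.resize(t["pixels"][120:260,185:400],None,fx=2,fy=3,interpolation=2),cv2.resize(ctrl.get_image("scene")["pixels"][150:290,190:310],None,fx=3,fy=3,interpolation=2)])[:,:,::-1])
```

```text
17.8 [ 492.79084263 -206.16932096  321.37105395] [ 0.32328311 -0.21013055 -0.69108428]
```

View pics/c6.png

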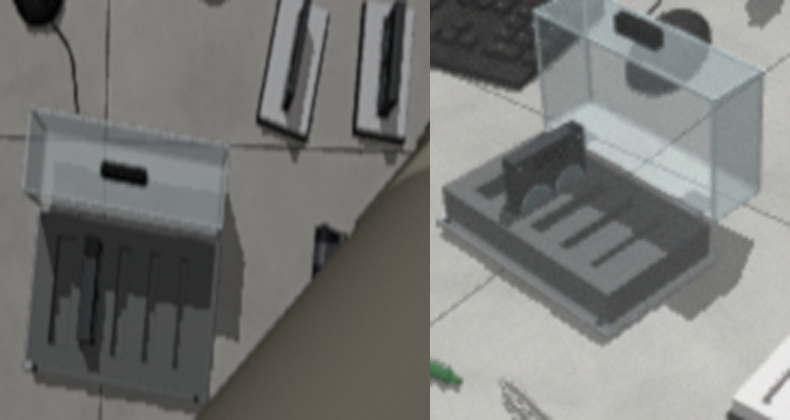

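Cover is still open (top-panel tab at 124,174): the fingertips rode over the tab. I measure the cover angle from the tab now.

```bash
cat >> h.py <<'E'
from scipy.optimize import brentq
c_,s_=np.cos(-.103),np.sin(-.103);O=np.array([492.5,-4.5])
def tw(a,n,th,y=0):
    x=50-a*np.cos(th)+n*np.sin(th);z=32+a*np.sin(th)+n*np.cos(th)
    return np.array([O[0]+x*c_-y*s_,O[1]+x*s_+y*c_,z])
def blob(d,th0,r=14,lev=50):
    u=proj(d,[tw(109,20,th0)])[0];x0,y0=(u-r).astype(int)
    g=cv2.cvtColor(d["pixels"],7)[max(y0,0):y0+2*r,x0:x0+2*r];m=(g<lev).astype(np.uint8)
    n,l,st,ce=cv2.connectedComponentsWithStats(m)
    return [(ce[i]+[x0,max(y0,0)],st[i]) for i in range(1,n) if st[i,4]>30],u
def theta():
    for n in("top","scene"):
        d=ctrl.get_image(n)
        g=cv2.cvtColor(d["pixels"],7)
        best=[]
        for th in np.arange(0,1.95,.02):
            # mean darkness at predicted tab pixels
            P=[tw(a,20,th,y) for a in(105,109,113) for y in(-15,-8,0,8,15)]
            u=proj(d,P).round().astype(int);best.append((g[u[:,1],u[:,0]].mean(),round(th,2)))
        print(n,sorted(best)[:4])
E
python3 - <<'E'
from h import *
theta();t=ctrl.get_image("top");b,u=blob(t,1.65,20);print(b,u,ctrl.read_state()["clock"])
E
```

```text
top [(np.float64(8.2), np.float64(1.56)), (np.float64(15.133333333333333), np.float64(1.58)), (np.float64(19.333333333333332), np.float64(1.6)), (np.float64(38.46666666666667), np.float64(1.14))]
scene [(np.float64(48.666666666666664), np.float64(1.6)), (np.float64(49.8), np.float64(1.58)), (np.float64(50.6), np.float64(1.62)), (np.float64(50.8), np.float64(1.64))]
[(array([247.65354331, 169.69291339]), array([ 10,  17,  23,   8, 127], dtype=int32))] [247.95376143 169.73651282] 18.05
```

The cover is leaning back again (~1.65 rad). I'll push instead on its flat back panel with a lower fingertip, which cannot ride over.

Run:
```python
from h import *
s=ctrl.read_state();print(s["clock"],s["eef_pos"])
print(row(645,-20,310,-0.103))
```

```text
18.05 [ 492.52444049 -207.18992961  321.61501528]
[13.249, -20.183, 1.164, -0.0, -0.0, 0.0]
```

>>> send_rows --rows '[[[3.3,-5,0.5,0,0,0],[6.6,-10,1.1,0,0,0],[10,-15,1.1,0,0,0],[13.2,-20.2,1.1,0,0,0],[13.2,-20.2,1.1,0,0,0],[13.2,-20.2,1.1,0,0,0],[13.2,-20.2,1.1,0,0,0]]]' --grip 255

```text
clock: 18.75
eef_pos: [644.7, -19.2, 309.9]
tool_rot: [3.141, 0.001, -0.101]
force: [-1.0, -0.6, 0.3]
width: -0.2
gripper_force: 0.0
```

Run:
```python
from h import *
s=ctrl.read_state();print(s["clock"],s["eef_pos"],s["tool_rot"])
print(row(645,-20,183,-0.103));theta()
```

```text
18.75 [644.67009434 -19.15490063 309.92335344] [ 3.14066036e+00  9.73699597e-04 -1.00586339e-01]
[0.054, 0.069, 12.692, 0.001, 0.001, 0.002]
top [(np.float64(4.866666666666666), np.float64(1.88)), (np.float64(7.266666666666667), np.float64(1.9)), (np.float64(11.2), np.float64(1.92)), (np.float64(15.733333333333333), np.float64(1.94))]
scene [(np.float64(49.4), np.float64(1.88)), (np.float64(49.46666666666667), np.float64(1.94)), (np.float64(50.13333333333333), np.float64(1.92)), (np.float64(50.53333333333333), np.float64(1.9))]
```

>>> send_rows --rows '[[[0.05,0.07,4,0,0,0],[0.05,0.07,8,0,0,0],[0.05,0.07,11,0,0,0],[0.05,0.07,12.7,0,0,0],[0.05,0.07,12.7,0,0,0],[0.05,0.07,12.7,0,0,0]]]'

```text
clock: 19.45
eef_pos: [645.4, -22.1, 184.9]
tool_rot: [3.141, -0.002, -0.105]
force: [-0.4, 0.3, 0.4]
width: -0.1
gripper_force: 0.0
```

>>> send_rows --rows '[[[-1,0,0,0,0,0],[-2,0,0,0,0,0],[-2.8,0,0,0,0,0],[-3.6,0,0,0,0,0],[-4.4,0,0,0,0,0],[-5,0,0,0,0,0]]]'

```text
clock: 20.05
eef_pos: [609.6, -17.6, 193.7]
tool_rot: [3.14, -0.039, -0.103]
force: [23.4, 0.3, 31.4]
width: -0.3
gripper_force: 18.1
```

Run:
```python
from h import *
s=ctrl.read_state();print(s["clock"],s["eef_pos"],s["force"]);r=s["eef_pos"][:2]-O;print("rack x",r@[c_,s_]);theta()
```

```text
20.05 [609.61342873 -17.63135201 193.66817851] [23.3834422   0.3068921  31.44302269]
rack x 117.8428886019349
top [(np.float64(4.2), np.float64(1.76)), (np.float64(5.8), np.float64(1.78)), (np.float64(6.866666666666666), np.float64(1.8)), (np.float64(10.866666666666667), np.float64(1.74))]
scene [(np.float64(44.2), np.float64(1.78)), (np.float64(45.266666666666666), np.float64(1.8)), (np.float64(45.8), np.float64(1.76)), (np.float64(45.93333333333333), np.float64(1.82))]
```

The corner is caught under the tips (39 N). I back off at once, then go lower.

>>> send_rows --rows '[[[1,0,-1,0,0,0],[2.5,0,-1,0,0,0],[4,0,-1,0,0,0],[5.3,0,-0.5,0,0,0],[5.3,0,-0.5,0,0,0]]]'

```text
clock: 20.65
eef_pos: [648.4, -21.1, 188.9]
tool_rot: [-3.141, -0.001, -0.102]
force: [0.5, 0.2, 0.2]
width: -0.4
gripper_force: 0.0
```

Run:
```python
from h import *
s=ctrl.read_state();print(s["clock"],s["eef_pos"],s["tool_rot"],s["force"]);print(row(650,-20,155,-0.103));theta()
```

```text
20.65 [648.40481866 -21.08746528 188.9294785 ] [-3.14149981e+00 -1.16287721e-03 -1.02497536e-01] [0.53351613 0.21332231 0.20061294]
[0.144, -0.124, 3.393, -0.0, -0.001, 0.001]
top [(np.float64(5.133333333333334), np.float64(1.88)), (np.float64(5.333333333333333), np.float64(1.9)), (np.float64(5.733333333333333), np.float64(1.92)), (np.float64(9.8), np.float64(1.94))]
scene [(np.float64(46.733333333333334), np.float64(1.9)), (np.float64(47.53333333333333), np.float64(1.88)), (np.float64(47.733333333333334), np.float64(1.94)), (np.float64(48.06666666666667), np.float64(1.92))]
```

>>> send_rows --rows '[[[0.15,-0.1,1.5,0,0,0],[0.15,-0.1,2.8,0,0,0],[0.15,-0.1,3.4,0,0,0],[0.15,-0.1,3.4,0,0,0]]]'

```text
clock: 21.15
eef_pos: [648.4, -20.2, 152.8]
tool_rot: [3.142, 0.003, -0.103]
force: [0.3, 0.2, 0.3]
width: -0.1
gripper_force: 0.0
```

>>> send_rows --rows '[[[-0.7,0,0,0,0,0],[-1.4,0,0,0,0,0],[-2,0,0,0,0,0],[-2.6,0,-0.3,0,0,0],[-3.1,0,-0.6,0,0,0]]]'

```text
clock: 21.65
eef_pos: [619.7, -17.5, 162.1]
tool_rot: [3.141, -0.004, -0.103]
force: [3.5, 1.2, 1.6]
width: -0.1
gripper_force: 1.5
```

Run:
```python
from h import *
s=ctrl.read_state();print(s["clock"],s["eef_pos"],s["force"]);r=s["eef_pos"][:2]-O;print("rack x",r@[c_,s_]);theta()
```

```text
21.65 [619.72308586 -17.50931965 162.08981367] [3.51322537 1.20182289 1.5746116 ]
rack x 127.88641933018606
top [(np.float64(3.4), np.float64(1.72)), (np.float64(4.8), np.float64(1.74)), (np.float64(5.266666666666667), np.float64(1.76)), (np.float64(17.0), np.float64(1.78))]
scene [(np.float64(43.333333333333336), np.float64(1.72)), (np.float64(43.53333333333333), np.float64(1.76)), (np.float64(44.0), np.float64(1.74)), (np.float64(44.13333333333333), np.float64(1.7))]
```

Light 4 N contact, and angle 1.74 matches the geometry. Continuing.

>>> send_rows --rows '[[[-0.8,0,-0.6,0,0,0],[-1.6,0,-1.2,0,0,0],[-2.3,0,-1.3,0,0,0],[-2.9,0,-1.3,0,0,0],[-3.5,0,-1.3,0,0,0],[-4,0,-1.3,0,0,0]]]'

```text
clock: 22.35
eef_pos: [578.6, -13.1, 173.8]
tool_rot: [-3.142, -0.001, -0.103]
force: [2.1, -1.4, 3.9]
width: -0.0
gripper_force: 1.9
```

Run:
```python
from h import *
s=ctrl.read_state();print(s["clock"],s["eef_pos"],s["force"]);r=s["eef_pos"][:2]-O;print("rack x",r@[c_,s_]);theta()
```

```text
22.35 [578.62553211 -13.0973748  173.83733374] [ 2.1203433  -1.42233249  3.87961563]
rack x 86.55304764580886
top [(np.float64(6.133333333333334), np.float64(1.22)), (np.float64(8.2), np.float64(1.2)), (np.float64(9.333333333333334), np.float64(1.18)), (np.float64(20.6), np.float64(1.56))]
scene [(np.float64(44.0), np.float64(1.18)), (np.float64(44.06666666666667), np.float64(1.16)), (np.float64(45.0), np.float64(1.2)), (np.float64(47.93333333333333), np.float64(1.72))]
```

>>> send_rows --rows '[[[-0.7,0,0,0,0,0],[-1.4,0,0,0,0,0],[-2,0,0,0,0,0],[-2.5,0,0,0,0,0],[-2.8,0,0,0,0,0],[-2.8,0,0,0,0,0]]]'

```text
clock: 23.05
eef_pos: [549.6, -9.9, 172.9]
tool_rot: [-3.141, 0.003, -0.103]
force: [-0.5, 0.1, 0.5]
width: 0.1
gripper_force: 0.0
```

Run:
```python
from h import *
s=ctrl.read_state();print(s["clock"],s["eef_pos"],s["force"]);theta()
```

```text
23.05 [549.58819561  -9.8531448  172.94415498] [-0.51330162  0.13169366  0.50779511]
top [(np.float64(8.066666666666666), np.float64(0.72)), (np.float64(8.866666666666667), np.float64(0.7)), (np.float64(9.066666666666666), np.float64(0.68)), (np.float64(9.466666666666667), np.float64(0.74))]
scene [(np.float64(44.2), np.float64(1.5)), (np.float64(45.53333333333333), np.float64(1.42)), (np.float64(45.666666666666664), np.float64(1.56)), (np.float64(45.733333333333334), np.float64(1.48))]
```

The cover has left the fingers at about 0.7 rad and is sinking. I lift away and wait.

>>> send_rows --rows '[[[0,0,-2,0,0,0],[0,0,-6,0,0,0],[0,0,-11,0,0,0],[0,0,-15,0,0,0],[0,4,-15,0,0,0],[0,8,-15,0,0,0],[-3,12,-15,0,0,0],[-6,16,-15,0,0,0],[-8,20,-15,0,0,0],[-8,20,-15,0,0,0]]]'

```text
clock: 24.15
eef_pos: [446.6, -206.5, 324.4]
tool_rot: [3.139, 0.0, -0.114]
force: [0.6, 0.4, 1.0]
width: 0.1
gripper_force: 0.0
```

>>> send_rows --rows '[[[0,0,0,0,0,0],[0,0,0,0,0,0],[0,0,0,0,0,0],[0,0,0,0,0,0],[0,0,0,0,0,0],[0,0,0,0,0,0],[0,0,0,0,0,0],[0,0,0,0,0,0],[0,0,0,0,0,0],[0,0,0,0,0,0]]]'

```text
clock: 25.15
eef_pos: [450.8, -201.0, 323.6]
tool_rot: [-3.142, 0.0, -0.103]
force: [0.3, 0.2, -1.5]
width: 0.2
gripper_force: 0.0
```

>>> send_rows --rows '[[[0,0,0,0,0,0],[0,0,0,0,0,0],[0,0,0,0,0,0],[0,0,0,0,0,0],[0,0,0,0,0,0],[0,0,0,0,0,0],[0,0,0,0,0,0],[0,0,0,0,0,0],[0,0,0,0,0,0],[0,0,0,0,0,0]]]'

```text
clock: 26.15
eef_pos: [450.9, -200.9, 323.6]
tool_rot: [-3.142, 0.0, -0.103]
force: [-0.1, -0.3, -0.1]
width: 0.0
gripper_force: 0.0
```

Run:
```python
from h import *
s=ctrl.read_state();print(s["clock"],s["eef_pos"]);theta()
a=cv2.resize(ctrl.get_image("top")["pixels"][110:270,185:320],None,fx=2.5,fy=2.5,interpolation=2);b=cv2.resize(ctrl.get_image("scene")["pixels"][140:300,180:360],None,fx=2.5,fy=2.5,interpolation=2)
cv2.imwrite("pics/c7.png",np.hstack([a,b])[:,:,::-1])
```

```text
26.15 [ 450.9040955  -200.9061934   323.59304384]
top [(np.float64(12.333333333333334), np.float64(0.0)), (np.float64(13.266666666666667), np.float64(0.02)), (np.float64(17.933333333333334), np.float64(0.04)), (np.float64(19.8), np.float64(0.06))]
scene [(np.float64(54.666666666666664), np.float64(0.0)), (np.float64(54.733333333333334), np.float64(0.02)), (np.float64(57.2), np.float64(0.04)), (np.float64(64.66666666666667), np.float64(1.94))]
```

View pics/c7.png

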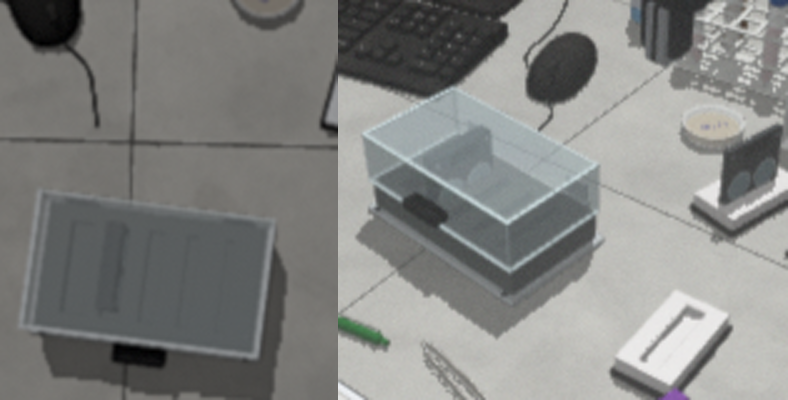

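The cover is closed (right-panel tab at 425,207; both views give angle 0). The slider stands upright in slot 4 under it (455,165), and the arm is clear. I hand the job in.

```bash
python3 -c "
from cell import ctrl
print(ctrl.finish_job())"
```

```text
the job is handed in; nothing more can be done
None
```

The dry slider stands upright and fully down in slot 4 (14 mm): I tried slot 3, where it stopped on the rim, and skipped slots 1 and 2 because it gripped at about 11 mm. The dust cover is closed and I never touched the two wet sliders, but one failed push put 39 N on the cover edge, just under the 40 N limit; handed in at about 26 s, no verdict returned.

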